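# Pin the indexing collar

### The job

Lock the indexing fixture: spin its loose collar by the tall round hub until one of the collar's holes comes under the hole in the bridge, and pass the round-headed pin down through the bridge and the collar into the base, pressed fully home so that its head sits on the bridge. Never force the pin, neither by pressing it on a collar that is not lined up nor by turning the collar hard against it, and leave the other things on the bench where they are.

Things in the scene. Friction and masses are not known exactly. Their poses are not given: they have to be found in the camera images.
- fixture: Indexing fixture, fixed: a wooden base 150 x 175 x 40 mm high, on it a loose steel collar (round flange with a tall hub) that spins about an upright axis through this origin, and an aluminium bridge, 32 mm wide, over the collar's rim on the +y side, 30 to 92 mm from the axis, underside 54 mm and top 76 mm above the bench. Origin: on the bench under the collar's axis; z up.
- flange (a point): Point on the collar's axis at its flange's flat top, 50 mm above the bench; axes as fixture, not turning with the collar. The flange is 120 mm wide, 10 mm thick, with four through holes of 13.5 mm, 90 degrees apart, 46 mm from the axis. Their angle is not measured; at the start none is under the bridge. It spins either way without end, friction 0.08 N m.
- hub (a point): Point on the collar's axis 108 mm above the bench, where to grip the round knurled hub (diameter 44 mm, from the flange up to 125 mm above the bench) from above and turn it. Axes as fixture, not turning with the collar.
- guide (a point): Centre of the bridge hole's mouth, on the bridge's top, 76 mm above the bench, 46 mm from the collar's axis along the fixture's +y; axes as fixture. The hole is 19.5 mm wide for the upper 12 mm, where two sprung balls stick in (14 mm apart) to catch the pin's shoulder, then 13.5 mm. Below it, under the flange, the base has a hole of 13.5 mm, 24 mm deep.
- pin_center (a point): Round-headed steel pin, 76 mm long, about 90 g: its centre, half-way up, 38 mm above its tip; z points from tip to head. From the tip up: nose tapering from 5 to 12 mm diameter over 18 mm; 12 mm shank to 40.5 mm; shoulder widening to 18 mm by 47.5 mm, to 52 mm; round head, diameter 22, height 24 mm. At the start it stands loose, head up, in one hole of the pin block.
- pin_tip (a point): The pin's tip. In the bridge over a blank part of the flange the pin stands on its tip, 26 mm short of home. When a collar hole comes under it, it slides down by itself some 10 to 17 mm until its shoulder meets the balls, and then blocks the collar.
- pin_head (a point): Middle of the pin's head, 64 mm above its tip, 12 mm below its top. Once the nose has dropped into a collar hole, a push of up to about 10 N on the head brings it home past the balls (the nose shifts the collar the last millimetre): head's underside on the bridge, this point 12 mm above guide.
- pinblock: Fixed wooden block 70 x 150 x 45 mm high with two upright holes 45 mm either side of its middle along its y axis, 34 mm deep. Origin at the centre of its underside.
- stub_center (a point): Bystander: a short square-headed pin (head 20 x 20 x 16 mm, shank 12 mm, 46 mm long in all) standing in the other hole of the block; its centre.
- hammer_grip (a point): Bystander: hammer lying on the bench, point on its handle.
- can: Bystander: a can, diameter 70 mm, 100 mm high; centre of its underside.
- offcut: Bystander: dark wooden offcut 110 x 45 x 35 mm high; centre of its underside.
There are look-alikes about, which are no part of the job. What is shaped like the part that bears pin_center but blue is not meant.

How it is judged:
By the outcome, as a careful person would: the job done as asked, in the order asked, and still so for the second after the job is handed in, with the robot touching nothing.
It also fails if it takes over 72 s, if anything falls off the work surface, if the arm or the gripper's body presses on something with over 40 N, if the wrist force passes 120 N, or if a joint passes its speed limit or range.

### The arm

A 6-joint arm with a two-finger parallel gripper is mounted at the origin on the work surface. World frame = base frame: x ahead of the robot, y to its left, z up, the work surface at z = 0. Lengths are in m, angles in rad, forces in N, time in s.
With the tool pointing down it reaches from about 0.325 to 0.9 m from the base axis. Payload 3.5 kg.
Tool frame: the origin (TCP) lies at the very end of the fingers, on their centre line; the grasp point (between the pads) lies manip.pinch_z behind it (manip.pinch_z is the distance from the TCP to the grasp point, in m); z points along the fingers, y is the direction in which the jaws open and shut (so a half turn about z gives the same grasp; the last joint's range is limited). The gripper opens to 85 mm and grips with 20 to 120 N. Pads are 22 mm wide; open, the fingers measure 114 mm over their backs; the gripper's body (76 mm by 85 mm) begins 54 mm behind the grasp point. The pads swing forward as they close: fully open they stand 13 mm farther back than shut.
Start: joints at [-1.215, 0.276, -0.026, 1.268, 0, 1.467], TCP at [0.277, -0.56, 0.231] pointing down, gripper open.
Joint ranges: [-3.12, 3.12], [-0.85, 1.88], [-1.08, 1.24], [-1.95, 2.15], [-1.57, 1.53], [-3.14, 3.14]. Speed limits (rad/s): [2.57, 2.57, 3.14, 3.14, 3.14, 3.14].

### API

Orientations are given as a rotation vector (axis times angle).
In Python, from plant import read_state, viewer, workorder, manip gives the robot as it stands.
- The arm moves only by the tool play_rows, never from a script. Its argument "rows" is text: rows parted by semicolons, each of 7 numbers parted by spaces: the gripper's target within -1 to 1 (shut at 1, half-way at 0, fully open at -1), then the shift along the tool's x, y, z in mm, then the turn, a rotation vector about the tool's x, y, z in degrees. In form: jaw tx ty tz wx wy wz; .... A call has 1 to 8 rows; each row shifts and turns the pose as measured when the row begins, along the tool's axes as they then stand; what a row does not reach is not made up. A row lasts 1/12 s, in which the tool goes at most 41.7 mm and 7.16 degrees, less where a joint would pass 70% of its speed; a pose out of reach is approached as far as the arm can. A call with a gripper value outside its range is refused whole. The fingers move at their own pace and stop on an object; "grip_force" is the grip in N (left out, the last holds). Time passes only in rows, so rows that do not move let the fingers close. It gives the time, the measured TCP pose, the force and the opening at its end, in the units of the state.
- read_state(): the state, without advancing time (a new reading comes with each control period).
- viewer.get_image(name): name is "scene" or "top" or "wrist"; returns a dict with "pixels" (400x640x3 uint8, blue, green, red), "depth" (400x640 float32, m along the optical axis (not along the pixel's ray), 0 where there is no reading), "camera_matrix" (3x3 intrinsics, pixels), "pose" (4x4, takes a point from camera to world coordinates). Camera axes: x right, y up, looking along -z (the intrinsics and any distortion apply to the point x, -y, -z); pixel columns grow to the right and rows downward; lengths in m; the calibration is good to about 2 mm. A picture is of the moment at which its call begins.
- workorder.close_job(): hands the job in, once; it reports no verdict.
The state is a dict: "clock": time; "joint_pos": joint angles; "joint_velocities": joint speeds; "joint_torque": joint torques, N m; "tcp_pos": TCP position; "orientation": TCP orientation; "ft_force": force on the tool from outside, world axes, zero at the start; "torque": the same for the moment, N m; "finger_gap": finger opening in m.
Only numpy, scipy, OpenCV 4.12 (cv2) and the standard library are available. Lean on these libraries where they do the work, as an engineer would, in place of code of your own. Each camera call takes 0.05 s, during which the arm holds its last target. There are 200 camera calls.

## Working session

There is one attempt and no reset: what is moved stays moved. The work goes in short steps, Python scripts to look and compute and a tool call to move; the robot and the scene stay as the last step left them, time stands still between calls to the robot, and variables do not carry over. Pictures are saved under pics/ and viewed, about 8 in all and at most 12, crops included, and the job is handed in when it is done.

Besides the shell and the picture viewer there is one more tool, called after ">>>" by a JSON object that holds its "api" and its "payload". play_rows: Moves the arm, as the interface text tells. Its arguments: {"type":"object","properties":{"rows":{"type":"string"},"grip_force":{"type":"number"}},"required":["rows"]}

```bash
mkdir -p pics; ls; cat > h.py <<'E'
import numpy as np, cv2
from plant import read_state, viewer, workorder, manip
def grab(n,f=None):
    d=viewer.get_image(n)
    np.savez('last_%s.npz'%n,**{k:d[k] for k in('pixels','depth','camera_matrix','pose')})
    if f: cv2.imwrite('pics/'+f,d['pixels'])
    return d
def load(n): return dict(np.load('last_%s.npz'%n))
def p3(d,u,v,z=None):
    K=d['camera_matrix'];T=d['pose']
    r=np.array([(u-K[0,2])/K[0,0],-(v-K[1,2])/K[1,1],-1.])
    R=T[:3,:3]@r
    if z is None: s=d['depth'][int(round(v)),int(round(u))]
    else: s=(z-T[2,3])/R[2]
    return T[:3,3]+R*s
def proj(d,P):
    T=d['pose'];c=T[:3,:3].T@(np.asarray(P)-T[:3,3]);K=d['camera_matrix']
    return K[0,0]*c[0]/-c[2]+K[0,2],K[1,1]*-c[1]/-c[2]+K[1,2]
E
python3 - <<'E'
from h import *
print(read_state()); print({k:getattr(manip,k) for k in dir(manip) if k[0]!='_'})
a=grab('top','top1.png');b=grab('scene','scene1.png')
print(a['pose'],b['pose'],a['camera_matrix'])
E
```

```text
pics
{'clock': 0.0, 'joint_pos': array([-1.21540491e+00,  2.77104295e-01, -2.78992576e-02,  1.26799995e+00,
        3.86711057e-05,  1.46742186e+00]), 'joint_velocities': array([ 6.66909528e-04, -1.16359662e-03, -2.09347058e-04,  3.52356413e-05,
       -4.93994499e-04, -9.72341286e-04]), 'joint_torque': array([ 1.89257903e-04, -4.45508444e+01,  2.95202458e+01,  1.63305493e-02,
       -1.00044563e-04, -2.05665735e-06]), 'tcp_pos': array([ 0.2765171 , -0.55962718,  0.23016887]), 'orientation': array([-3.05716750e+00, -7.13825831e-01,  3.75193867e-04]), 'ft_force': array([-0.29134795, -0.34281218,  0.04659579]), 'torque': array([ 0.04007892,  0.01265643, -0.0148538 ]), 'finger_gap': 0.08533324623566257}
{'Unreachable': <class 'plant.Unreachable'>, 'pinch_z': 0.0187}
[[-0.01562428  0.98386996 -0.17820151  0.37767971]
 [-0.9997088  -0.01864946 -0.01531362 -0.02077596]
 [-0.01838997  0.17791035  0.98387485  1.22267507]
 [ 0.          0.          0.          1.        ]] [[-0.32248809 -0.76199306  0.56157637  1.07157108]
 [ 0.94656328 -0.26236006  0.18757705  0.13837681]
 [ 0.00440281  0.59205893  0.80588265  0.79930291]
 [ 0.          0.          0.          1.        ]] [[376.64563738   0.         321.31643579]
 [  0.         376.64563738 204.47711724]
 [  0.           0.           1.        ]]
```

View pics/top1.png

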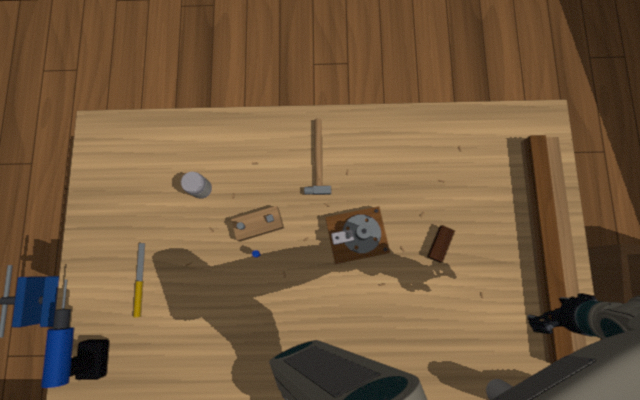

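View pics/scene1.png

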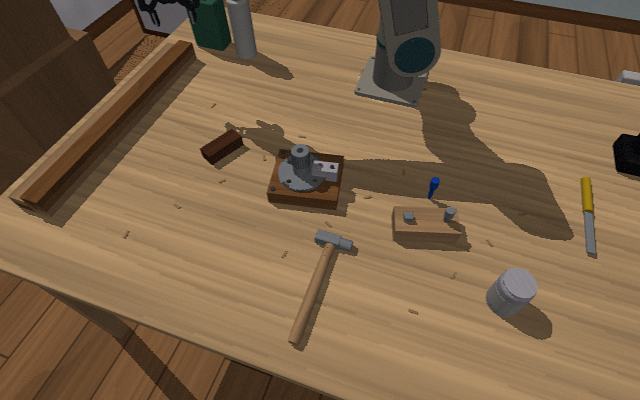

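The top view shows the pin block near (255,222), the fixture near (358,235), the bridge near (343,237) and a blue look-alike near (256,253). In the scene view the pin candidates are (449,213), (409,216) and blue (434,187). I'll enlarge these.

```bash
python3 - <<'E'
from h import *
a=load('top');b=load('scene')
def crop(d,u0,v0,w,h,W,H): return cv2.resize(d['pixels'][v0:v0+h,u0:u0+w],(W,H),interpolation=cv2.INTER_CUBIC)
c=np.vstack([np.hstack([crop(b,385,165,80,60,400,300),crop(b,265,135,80,60,400,300)]),np.hstack([crop(a,215,195,80,60,400,300),crop(a,318,203,80,60,400,300)])])
cv2.imwrite('pics/c1.png',c)
for n,u,v in [('blockA',240,226),('blockB',269,217),('hub',363,231),('bridge',343,238)]: print(n,p3(a,u,v))
for n,u,v in [('A',450,212),('B',409,215),('hub',301,150)]: print(n,p3(b,u,v))
E
```

```text
blockA [0.52126601 0.24521382 0.08859157]
blockB [0.5515572  0.16150292 0.06014935]
hub [ 0.49508768 -0.1237495   0.1290553 ]
bridge [ 0.48034052 -0.0672018   0.07773755]
A [0.5281961  0.24608055 0.0851388 ]
B [0.54765014 0.16145404 0.05907857]
hub [ 0.49408486 -0.12309504  0.12401458]
```

View pics/c1.png

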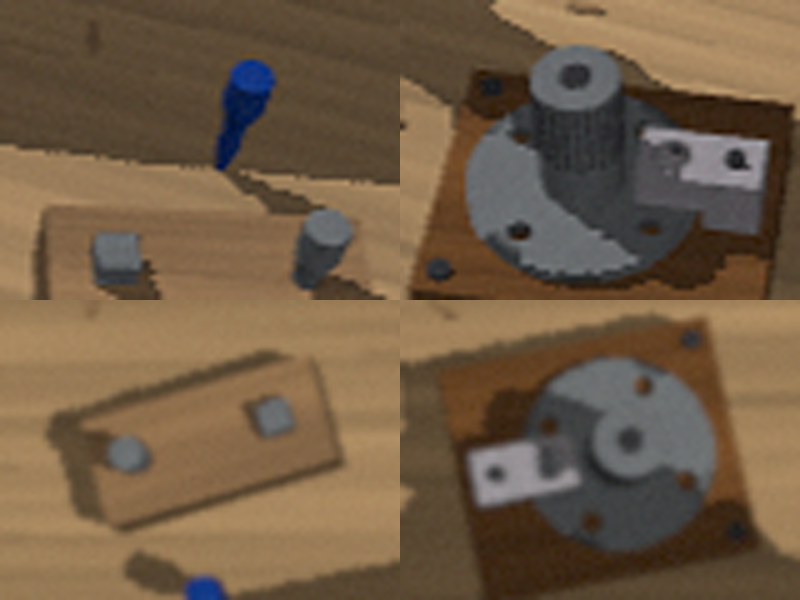

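Upper-left and lower-left crops: the steel round-headed pin is at top px (240.6,225.6). The square stub is at (269.6,218.2) and the blue look-alike at about (256,253). The round steel one fits the description. The collar's holes show at crop pixels (643,384), (549,425), (591,521) and (686,481). The guide hole is the bridge hole nearer the hub.

```bash
python3 - <<'E'
from h import *
a=load('top');b=load('scene')
T=lambda x,y,z:p3(a,318-.4+x/5-80,203-.4+(y-300)/5,z)
S=lambda x,y,z:p3(b,265-.4+(x-400)/5,135-.4+y/5,z)
hs=np.array([T(x,y,.05) for x,y in[(643,384),(549,425),(591,521),(686,481)]])
c=hs.mean(0);print('holes c',c,np.hypot(*(hs-c)[:,:2].T),np.degrees(np.arctan2(*(hs-c)[:,1::-1].T)))
print('hub T',T(630,440,.125),'hub S',S(575,75,.125))
print('bridge T far screw',T(495,473,.076),'S guide',S(676,153,.076),'S screw',S(737,158,.076))
print('bases T',T(690,340,.04),T(737,530,.04),'S',S(491,86,.04),S(438,268,.04))
P=lambda x,y,z:p3(a,215-.4+x/5,195-.4+(y-300)/5,z)
print('pin',P(128,453,.085),p3(b,385-.4+327/5,165-.4+227/5,.085),'stub',P(273,416,.055))
# depth fits
u,v=np.meshgrid(np.arange(640),np.arange(400))
for d,n in((a,'top'),(b,'scene')):
    K=d['camera_matrix'];z=d['depth']
    r=np.stack([(u-K[0,2])/K[0,0]*z,-(v-K[1,2])/K[1,1]*z,-z],-1)@d['pose'][:3,:3].T+d['pose'][:3,3]
    for nm,c0,R,zl,zh in(('hub',(.495,-.123),.05,.115,.14),('pin',(.525,.245),.03,.076,.095)):
        m=(np.hypot(r[...,0]-c0[0],r[...,1]-c0[1])<R)&(r[...,2]>zl)&(r[...,2]<zh)
        q=r[m]; print(n,nm,len(q),(q.min(0)+q.max(0))/2,q.mean(0))
s=read_state()
from scipy.spatial.transform import Rotation as Ro
print(Ro.from_rotvec(s['orientation']).as_matrix().round(3))
w=grab('wrist');print(w['pose'].round(3),w['camera_matrix'])
E
```

```text
holes c [ 0.49712599 -0.12487845  0.05      ] [0.04623371 0.04565566 0.04577171 0.04591024] [ -22.39433774   66.82671937  157.29770219 -113.74646103]
hub T [ 0.49666344 -0.12592075  0.125     ] hub S [ 0.49480667 -0.12634612  0.125     ]
bridge T far screw [ 0.48326778 -0.04787254  0.076     ] S guide [ 0.48567478 -0.07900223  0.076     ] S screw [ 0.47889055 -0.04931883  0.076     ]
bases T [ 0.56887852 -0.17433328  0.04      ] [ 0.44844405 -0.19859896  0.04      ] S [ 0.44426204 -0.19932513  0.04      ] [ 0.56623619 -0.17661732  0.04      ]
pin [0.52416697 0.24549968 0.085     ] [0.52262882 0.24532187 0.085     ] stub [0.54977829 0.16165766 0.055     ]
top hub 181 [ 0.49589727 -0.12601028  0.12321975] [ 0.49577473 -0.12554339  0.12513155]
top pin 43 [0.52456243 0.24545527 0.08422877] [0.52366368 0.24524595 0.0865149 ]
scene hub 234 [ 0.49611291 -0.12695727  0.12140181] [ 0.49890285 -0.12516599  0.12347762]
scene pin 83 [0.52433429 0.24493741 0.0824424 ] [0.52614916 0.24481765 0.08418704]
[[ 0.897  0.443 -0.001]
 [ 0.443 -0.897  0.002]
 [ 0.    -0.002 -1.   ]]
[[ 0.443  0.861  0.25   0.34 ]
 [-0.897  0.426  0.12  -0.529]
 [-0.003 -0.277  0.961  0.373]
 [ 0.     0.     0.     1.   ]] [[316.70011502   0.         317.78474491]
 [  0.         316.70011502 201.64687767]
 [  0.           0.           1.        ]]
```

>>> {"api": "play_rows", "payload": {"rows": "-1 33 -24.5 0 0 0 0;-1 33 -24.5 0 0 0 0;-1 33 -24.5 0 0 0 0;-1 33 -24.5 0 0 0 0;-1 33 -24.5 0 0 0 0;-1 33 -24.5 0 0 0 0;-1 33 -24.5 0 0 0 0;-1 33 -24.5 0 0 0 0", "grip_force": 40}}

```text
clock: 0.82
tcp_pos: [0.4263, -0.2679, 0.2261]
orientation: [-3.063, -0.69, 0.004]
ft_force: [0.8, -0.8, 0.2]
finger_gap: 0.0857
```

>>> {"api": "play_rows", "payload": {"rows": "-1 31 -24.5 0 0 0 0;-1 31 -24.5 0 0 0 0;-1 31 -24.5 0 0 0 0;-1 25 -20 0 0 0 0;-1 0 0 0 0 0 0;-1 0 0 0 0 0 0"}}

```text
clock: 1.32
tcp_pos: [0.4959, -0.1177, 0.2249]
orientation: [-3.057, -0.705, 0.003]
ft_force: [1.0, -0.1, 0.3]
finger_gap: 0.0853
```

```bash
python3 - <<'E'
from h import *
from scipy.spatial.transform import Rotation as Ro
s=read_state();print(s['tcp_pos'],s['joint_pos'],Ro.from_rotvec(s['orientation']).as_matrix().round(3))
w=grab('wrist','w1.png');print(proj(w,(.496,-.126,.125)),proj(w,(.4872,-.0805,.076)))
E
```

```text
[ 0.49586107 -0.11768714  0.22488756] [-0.36136648  0.07826107 -0.27912698  1.21737598  0.00249586  2.32700062] [[ 0.899  0.438 -0.003]
 [ 0.438 -0.899  0.004]
 [-0.001 -0.005 -1.   ]]
(np.float64(328.20343510873477), np.float64(206.7512765453522)) (np.float64(279.2356657165037), np.float64(179.0913745179443))
```

View pics/w1.png

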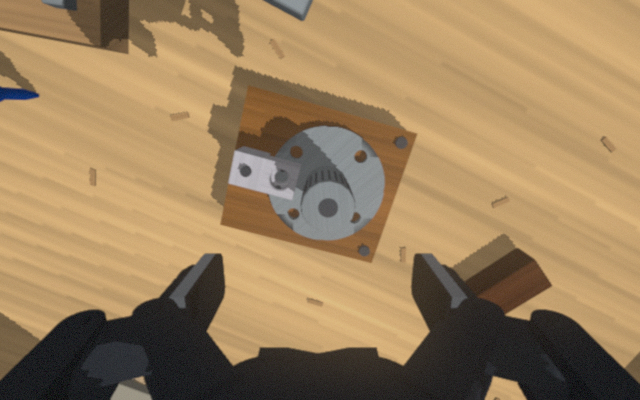

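The wrist view shows the hub at (328,207) and the guide hole at (281,177), both as predicted. The collar's holes are near (361,156), (297,152), (293,213) and (355,217).

```bash
python3 - <<'E'
from h import *
w=load('wrist')
hs=np.array([p3(w,x,y,.05) for x,y in[(361,156),(297,152),(293,213),(355,217)]])
c=hs.mean(0);g=p3(w,281,178,.076);h=p3(w,328,207,.125)
print(hs,c,np.degrees(np.arctan2(*(hs-c)[:,1::-1].T)),h,g)
for a in (c,h,np.array([.496,-.126,0])): print(np.degrees(np.arctan2(g[1]-a[1],g[0]-a[0])),np.hypot(g[1]-a[1],g[0]-a[0]))
s=p3(w,400,142,.04)-p3(w,363,250,.04); print(np.degrees(np.arctan2(s[1],s[0])))
E
```

```text
[[ 0.53814686 -0.14381385  0.05      ]
 [ 0.51368913 -0.0846076   0.05      ]
 [ 0.45377854 -0.10779861  0.05      ]
 [ 0.47854027 -0.16851992  0.05      ]] [ 0.4960387  -0.12618499  0.05      ] [ -22.71694241   66.99781516  156.48729485 -112.45693471] [ 0.49574238 -0.12594671  0.125     ] [ 0.48887982 -0.08156161  0.076     ]
99.11424243375716 0.045193982719567705
98.78913711026149 0.04491249574755918
99.10290076027799 0.04500519533158345
10.627577277878052
```

>>> {"api": "play_rows", "payload": {"rows": "-1 -4 8 41 0 0 0;-1 0 0 41 0 0 0;-1 0 0 0 0 0 0;-1 0 0 0 0 0 0"}}

```text
clock: 1.7
tcp_pos: [0.497, -0.131, 0.1441]
orientation: [3.063, 0.698, 0.005]
ft_force: [1.2, -0.2, 1.7]
finger_gap: 0.0858
```

>>> {"api": "play_rows", "payload": {"rows": "-1 1.3 -5 0 0 0 0;-1 0 0 30 0 0 0;-1 0 0 24 0 0 0;-1 0 0 0 0 0 0"}}

```text
clock: 2.03
tcp_pos: [0.5005, -0.13, 0.0972]
orientation: [3.059, 0.689, 0.02]
ft_force: [-0.9, 0.6, 0.4]
finger_gap: 0.0853
```

```bash
cat > err.py <<'E'
import sys
from h import *
from scipy.spatial.transform import Rotation as Ro
def err(x,y,z,yaw):
    s=read_state();R=Ro.from_rotvec(s['orientation'])
    T=Ro.from_euler('z',yaw,degrees=True)*Ro.from_euler('x',180,degrees=True)
    M=R.as_matrix();cy=np.degrees(np.arctan2(M[1,0],M[0,0]))
    print('shift mm',(R.inv().apply(np.array([x,y,z])-s['tcp_pos'])*1e3).round(1),'turn',np.degrees((R.inv()*T).as_rotvec()).round(2),'| pos',s['tcp_pos'].round(4),'yaw',cy.round(1),'F',s['ft_force'].round(1),'gap',round(s['finger_gap'],4),'t',s['clock'],'q6',s['joint_pos'][5].round(2))
if __name__=='__main__': err(*map(float,sys.argv[1:5]))
E
python3 err.py .496 -.126 .089 26
```

```text
shift mm [-2.4 -5.6  8.1] turn [ 0.52 -0.61 -0.63] | pos [ 0.5005 -0.13    0.0972] yaw 25.4 F [-0.9  0.6  0.4] gap 0.0853 t 2.0333 q6 2.32
```

>>> {"api": "play_rows", "payload": {"rows": "-1 -2.4 -5.6 6 0.5 -0.6 -0.6;-1 0 0 2 0 0 0;-1 0 0 0 0 0 0;-1 0 0 0 0 0 0"}}

```text
clock: 2.37
tcp_pos: [0.4996, -0.1275, 0.0956]
orientation: [3.057, 0.705, 0.01]
ft_force: [-0.4, -0.8, -0.7]
finger_gap: 0.0855
```

```bash
python3 err.py .496 -.126 .089 26
```

```text
shift mm [-2.6 -3.   6.6] turn [ 0.34 -0.3  -0.02] | pos [ 0.4996 -0.1275  0.0956] yaw 26.0 F [-0.4 -0.8 -0.7] gap 0.0855 t 2.3667 q6 2.31
```

>>> {"api": "play_rows", "payload": {"rows": "-1 -2.5 -3 6 0.4 -0.4 0;-1 -1.5 -1.5 4 0.2 -0.2 0;-1 -0.5 -0.5 2 0 0 0;-1 0 0 0 0 0 0"}}

```text
clock: 2.7
tcp_pos: [0.4954, -0.1257, 0.0859]
orientation: [-3.061, -0.706, 0.003]
ft_force: [-1.5, -0.9, -0.5]
finger_gap: 0.0854
```

```bash
python3 err.py .496 -.126 .089 26
```

```text
shift mm [ 0.4  0.6 -3.1] turn [-0.05  0.12 -0.01] | pos [ 0.4954 -0.1257  0.0859] yaw 26.0 F [-1.5 -0.9 -0.5] gap 0.0854 t 2.7 q6 2.31
```

>>> {"api": "play_rows", "payload": {"rows": "1 0 0 -2 0 0 0;1 0 0 0 0 0 0;1 0 0 0 0 0 0;1 0 0 0 0 0 0;1 0 0 0 0 0 0;1 0 0 0 0 0 0", "grip_force": 25}}

```text
clock: 3.2
tcp_pos: [0.4955, -0.1264, 0.0881]
orientation: [3.06, 0.706, -0.004]
ft_force: [-0.2, -0.7, 0.1]
finger_gap: 0.0431
```

```bash
python3 err.py .496 -.126 .087 59.6
```

```text
shift mm [ 0.6 -0.1  1.1] turn [-2.000e-02  1.700e-01 -3.363e+01] | pos [ 0.4955 -0.1264  0.0881] yaw 26.0 F [-0.2 -0.7  0.1] gap 0.0431 t 3.2 q6 2.31
```

Gripped on centre. Next I turn the collar about +33.6° seen from above, which is negative tool z.

>>> {"api": "play_rows", "payload": {"rows": "1 0 0 0 0 0 -6;1 0 0 0 0 0 -6;1 0 0 0 0 0 -6;1 0 0 0 0 0 -6;1 0 0 0 0 0 -5;1 0 0 0 0 0 -3;1 0 0 0 0 0 0"}}

```text
clock: 3.78
tcp_pos: [0.4953, -0.1261, 0.0881]
orientation: [2.728, 1.558, -0.004]
ft_force: [-1.7, -0.3, -0.6]
finger_gap: 0.0434
```

```bash
python3 err.py .496 -.126 .087 59.6
```

```text
shift mm [0.4 0.6 1.1] turn [-0.07  0.14 -0.13] | pos [ 0.4953 -0.1261  0.0881] yaw 59.5 F [-1.7 -0.3 -0.6] gap 0.0434 t 3.7833 q6 1.73
```

>>> {"api": "play_rows", "payload": {"rows": "-1 0 0 0 0 0 0;-1 0 0 0 0 0 0;-1 0 0 0 0 0 0;-1 0 0 0 0 0 0;-1 0 0 -30 0 0 0;-1 0 0 -40 0 0 0;-1 0 0 -40 0 0 0;-1 0 0 -30 0 0 0"}}

```text
clock: 4.45
tcp_pos: [0.4881, -0.1225, 0.2232]
orientation: [-2.716, -1.54, 0.025]
ft_force: [0.8, -0.2, 1.4]
finger_gap: 0.0853
```

```bash
python3 - <<'E'
from h import *
import err; err.err(.524,.245,.2,60)
w=grab('wrist');h=proj(w,(.496,-.126,.05))
u,v=map(int,h);print(u,v,proj(w,(.4872,-.0808,.076)))
u0,v0=u-80,v-80
cv2.imwrite('pics/w2.png',cv2.resize(w['pixels'][v0:v0+120,u0:u0+160],(800,600),interpolation=cv2.INTER_CUBIC));print(u0,v0)
E
```

```text
shift mm [ 333.9 -157.3   25.6] turn [-1.41  0.25 -0.88] | pos [ 0.4881 -0.1225  0.2232] yaw 59.1 F [ 0.8 -0.2  1.4] gap 0.0853 t 4.45 q6 1.74
330 180 (np.float64(297.4955525147307), np.float64(150.0904367440171))
250 100
```

View pics/w2.png

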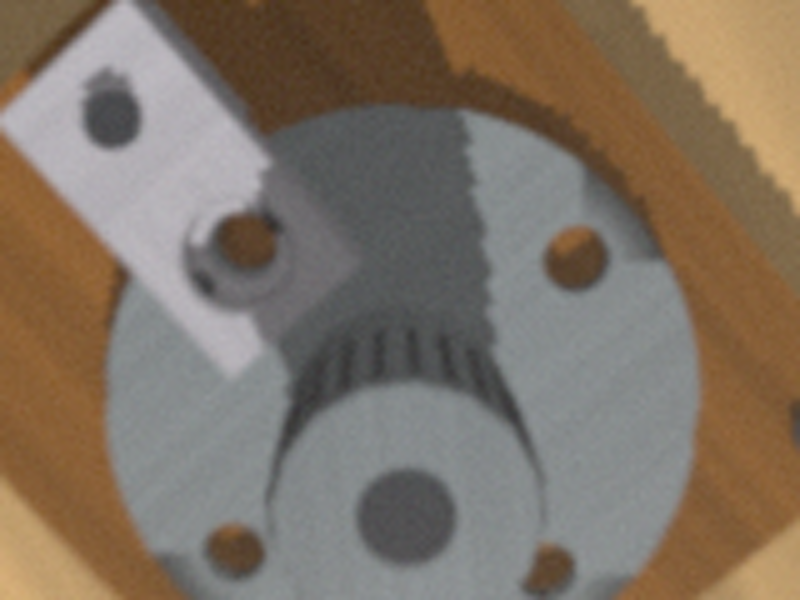

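The guide-hole mouth at crop (241,252) projects as predicted. The collar hole shows through it as brown base at (247,241), so the two are aligned. Next I fetch the pin.

>>> {"api": "play_rows", "payload": {"rows": "0 37 -17.5 2 -0.5 0 0;0 37 -17.5 2 0 0 0;0 37 -17.5 2 0 0 0;0 37 -17.5 2 0 0 0;0 37 -17.5 2 0 0 0;0 37 -17.5 2 0 0 0;0 37 -17.5 2 0 0 0;0 37 -17.5 2 0 0 0"}}

```text
clock: 5.17
tcp_pos: [0.5341, 0.2008, 0.2199]
orientation: [2.739, 1.513, 0.016]
ft_force: [1.2, -1.1, 0.1]
finger_gap: 0.0425
```

```bash
python3 - <<'E'
from h import *
import err; err.err(.524,.245,.2,101)
a=load('top');b=load('scene')
for d in(a,b):
    q=[p3(d,u,v) for v in range(160,260) for u in range(240,450) if d['pixels'][v,u,0]>90 and d['pixels'][v,u,2]<60]
    q=np.array(q);print(len(q),q.min(0),q.max(0))
w=load('wrist')
hs=np.array([p3(w,250-.4+x/5,100-.4+y/5,.05) for x,y in[(576,258),(234,550),(241,252)]]);print(hs[:2]-[.496,-.126,.05],np.degrees(np.arctan2(hs[:,1]+.126,hs[:,0]-.496)))
print(p3(w,250-.4+241/5,100-.4+252/5,.076))
E
```

```text
shift mm [ 32.  -32.4  19.5] turn [  0.92   0.18 -43.17] | pos [0.5341 0.2008 0.2199] yaw 57.8 F [ 1.2 -1.1  0.1] gap 0.0425 t 5.1667 q6 2.38
37 [0.43038157 0.18990047 0.06421922] [0.44573934 0.20948116 0.08176451]
49 [ 0.36083577  0.13837681 -0.00291452] [1.07157108 0.21768504 0.79930291]
[[ 4.42075209e-02  8.69671923e-03 -1.38777878e-17]
 [-4.62147115e-02 -8.39907451e-03 -1.38777878e-17]] [  11.12938612 -169.69947433  105.59533267]
[ 0.48748188 -0.08087223  0.076     ]
```

>>> {"api": "play_rows", "payload": {"rows": "0 25 -25 0 0.5 0 0;0 7 -7 0 0.3 0 -6;0 0 0 0 0 0 -7;0 0 0 0 0 0 -7;0 0 0 0 0 0 -7;0 0 0 0 0 0 -7;0 0 0 0 0 0 -7;0 0 0 0 0 0 -2"}}

```text
clock: 5.83
tcp_pos: [0.5218, 0.2591, 0.2154]
orientation: [-1.969, -2.444, -0.006]
ft_force: [0.4, -0.2, -0.2]
finger_gap: 0.0427
```

```bash
python3 - <<'E'
from h import *
import err; err.err(.524,.245,.071,101)
w=grab('wrist');u,v=map(int,proj(w,(.5243,.2453,.087)));print(u,v)
u0,v0=u-60,v-45;print(u0,v0)
cv2.imwrite('pics/w3.png',cv2.resize(w['pixels'][v0:v0+90,u0:u0+120],(640,480),interpolation=cv2.INTER_CUBIC))
E
```

```text
shift mm [-14.9  -1.  144.3] turn [ 0.05 -0.28  1.27] | pos [0.5218 0.2591 0.2154] yaw 102.3 F [ 0.4 -0.2 -0.2] gap 0.0427 t 5.8333 q6 1.7
316 209
256 164
```

View pics/w3.png

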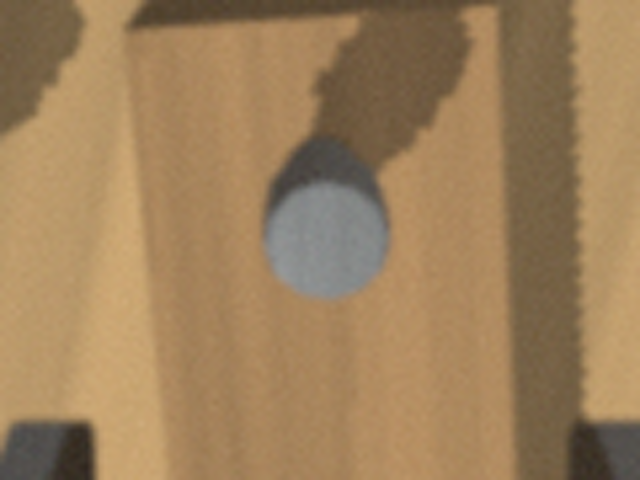

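The crop shows the round steel head, with its centre at (316.9,208.6), within 1 px of the prediction. Going down to just above it.

>>> {"api": "play_rows", "payload": {"rows": "0 -10 0 25 0 -0.3 1;0 -5 -0.5 30 0 0 0.5;0 -1 -0.5 30 0 0 0;0 0 0 25 0 0 0;0 0 0 5 0 0 0;0 0 0 0 0 0 0"}}

```text
clock: 6.38
tcp_pos: [0.5273, 0.244, 0.0986]
orientation: [2.013, 2.406, 0.011]
ft_force: [-0.2, 0.4, 0.3]
finger_gap: 0.0428
```

```bash
python3 err.py .5243 .2453 .071 101
```

```text
shift mm [ 1.8 -3.  27.6] turn [ 0.47 -0.06 -0.83] | pos [0.5273 0.244  0.0986] yaw 100.2 F [-0.2  0.4  0.3] gap 0.0428 t 6.3833 q6 1.72
```

>>> {"api": "play_rows", "payload": {"rows": "0 1.8 -3 2 0.5 0 -0.8;0 0.8 -1.5 12 0.2 0 -0.3;0 0 -0.5 9 0 0 0;0 0 0 5 0 0 0;0 0 0 0 0 0 0"}}

```text
clock: 6.8
tcp_pos: [0.5248, 0.2475, 0.0729]
orientation: [-1.991, -2.43, -0.005]
ft_force: [-0.3, -1.0, 0.2]
finger_gap: 0.0426
```

```bash
python3 err.py .5243 .2453 .071 101
```

```text
shift mm [-2.1 -0.9  1.9] turn [ 0.13 -0.13  0.33] | pos [0.5248 0.2475 0.0729] yaw 101.3 F [-0.3 -1.   0.2] gap 0.0426 t 6.8 q6 1.7
```

>>> {"api": "play_rows", "payload": {"rows": "0 -2 -1 2 0.1 -0.1 0.3;0 -0.8 -0.3 1 0 0 0;1 0 0 0 0 0 0;1 0 0 0 0 0 0;1 0 0 0 0 0 0;1 0 0 0 0 0 0;1 0 0 0 0 0 0;1 0 0 0 0 0 0", "grip_force": 50}}

```text
clock: 7.47
tcp_pos: [0.5247, 0.2446, 0.0711]
orientation: [1.998, 2.424, 0.004]
ft_force: [-0.6, 1.0, -1.1]
finger_gap: 0.02
```

```bash
python3 err.py .5243 .2453 .071 101
```

```text
shift mm [ 0.8 -0.3  0.1] turn [ 0.12 -0.06 -0.01] | pos [0.5247 0.2446 0.0711] yaw 101.0 F [-0.6  1.  -1.1] gap 0.02 t 7.4667 q6 1.7
```

>>> {"api": "play_rows", "payload": {"rows": "1 0 0 -10 0 0 0;1 0 0 -25 0 0 0;1 0 0 -30 0 0 0;1 0 0 -30 0 0 0;1 0 0 -30 0 0 0;1 0 0 0 0 0 0;1 0 0 0 0 0 0"}}

```text
clock: 8.05
tcp_pos: [0.5248, 0.2442, 0.2038]
orientation: [1.998, 2.422, 0.005]
ft_force: [-0.5, -0.7, -2.6]
finger_gap: 0.0199
```

```bash
python3 - <<'E'
from h import *
import err; err.err(.4873,-.0808,.18,101)
w=grab('wrist');s=grab('scene')
t=read_state()['tcp_pos'];u,v=map(int,proj(s,t));print(u,v)
u0,v0=u-40,v-30
A=cv2.resize(s['pixels'][v0:v0+80,u0:u0+80],(400,400),interpolation=cv2.INTER_CUBIC)
B=cv2.resize(w['pixels'][200:400,220:420],(400,400))
cv2.imwrite('pics/g1.png',np.hstack([A,B]));print(u0,v0)
E
```

```text
shift mm [-311.9  -98.8   23.4] turn [ 0.2  -0.03 -0.03] | pos [0.5248 0.2442 0.2038] yaw 101.0 F [-0.5 -0.7 -2.6] gap 0.0199 t 8.05 q6 1.7
464 177
424 147
```

View pics/g1.png

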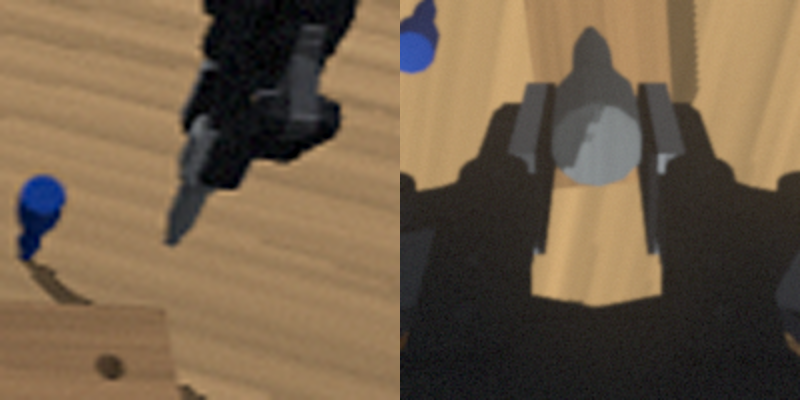

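Both views show the pin held head-up: tip at scene px (458.4,195.6) and wrist px (316,215). I'll check the tip offset from the TCP.

```bash
python3 - <<'E'
from h import *
w=load('wrist');s=load('scene');t=read_state()['tcp_pos']
def ray(d,u,v):
    o=d['pose'][:3,3];r=p3(d,u,v,0)-o;return o,r/np.linalg.norm(r)
o1,r1=ray(w,316,214.5);o2,r2=ray(s,458.4,195.4)
k=np.linalg.lstsq(np.c_[r1,-r2],o2-o1,rcond=None)[0];print(o1+r1*k[0]-t,o2+r2*k[1]-t)
print('z plane',p3(w,316,214.5,t[2]-.06)-t,p3(s,458.4,195.4,t[2]-.06)-t, 'head top',p3(w,220+197/2,200+145/2,t[2]+.016)-t)
E
```

```text
[-0.00146064  0.00307407 -0.05946555] [-0.00105025  0.00381888 -0.05968362]
z plane [-0.00142864  0.00289996 -0.06      ] [-0.00131442  0.00387181 -0.06      ] head top [0.00025984 0.00113085 0.016     ]
```

>>> {"api": "play_rows", "payload": {"rows": "1 -38 -12 0 0 0 0;1 -38 -12 0 0 0 0;1 -38 -12 0 0 0 0;1 -38 -12 0 0 0 0;1 -38 -12 0 0 0 0;1 -38 -12 0 0 0 0;1 -38 -12 0 0 0 0;1 -30 -10 0 0 0 0"}}

```text
clock: 8.82
tcp_pos: [0.4821, -0.0687, 0.19]
orientation: [-1.971, -2.428, 0.009]
ft_force: [1.4, 1.2, -0.8]
finger_gap: 0.0197
```

```bash
python3 err.py .4873 -.0808 .155 101
```

```text
shift mm [-13.2   3.1  34.9] turn [-0.76 -0.42  0.87] | pos [ 0.4821 -0.0687  0.19  ] yaw 101.9 F [ 1.4  1.2 -0.8] gap 0.0197 t 8.8167 q6 1.09
```

>>> {"api": "play_rows", "payload": {"rows": "1 -13 3 10 -0.8 -1.5 0.8;1 -6 1.5 12 -0.3 -0.8 0.3;1 -2.5 0.5 10 0 -0.3 0;1 -1 0 5 0 0 0;1 0 0 0 0 0 0;1 0 0 0 0 0 0"}}

```text
clock: 9.32
tcp_pos: [0.4834, -0.0979, 0.1433]
orientation: [2.006, 2.39, -0.045]
ft_force: [0.1, -0.1, -0.6]
finger_gap: 0.0203
```

```bash
python3 - <<'E'
from h import *
import err; err.err(.4873,-.0808,.150,101)
w=grab('wrist');s=grab('scene')
g=proj(s,(.4873,-.0808,.076));print(g,proj(w,(.4873,-.0808,.076)),read_state()['tcp_pos'])
u,v=map(int,g);u0,v0=u-40,v-60
A=cv2.resize(s['pixels'][v0:v0+80,u0:u0+80],(400,400),interpolation=cv2.INTER_CUBIC)
B=cv2.resize(w['pixels'][150:250,270:370],(400,400),interpolation=cv2.INTER_CUBIC)
cv2.imwrite('pics/g2.png',np.hstack([A,B]));print(u0,v0)
E
```

```text
shift mm [15.9  6.8 -7.4] turn [-0.51  1.99 -1.03] | pos [ 0.4834 -0.0979  0.1433] yaw 100.0 F [ 0.1 -0.1 -0.6] gap 0.0203 t 9.3167 q6 1.09
(np.float64(318.89850863562907), np.float64(165.49055850608227)) (np.float64(328.3159371384781), np.float64(190.31403558189447)) [ 0.48387822 -0.09781757  0.14391967]
278 105
```

View pics/g2.png

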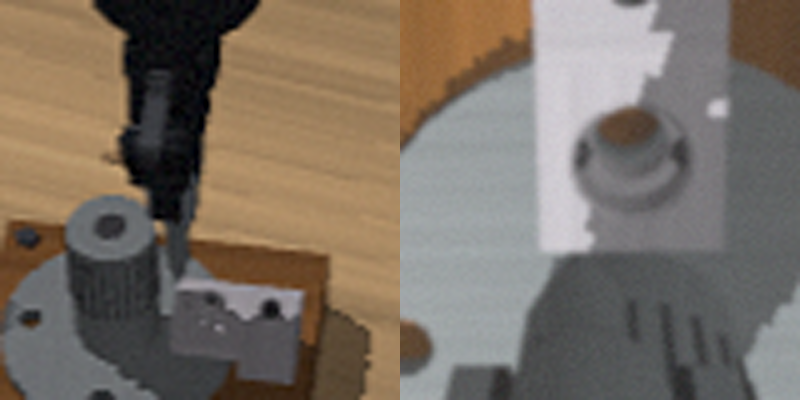

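>>> {"api": "play_rows", "payload": {"rows": "1 8 4 -6 -0.5 0 -1;1 4 2 -3 0 0 0;1 2 1 0 0 0 0;1 0 0 0 0 0 0;1 0 0 0 0 0 0"}}

```text
clock: 9.83
tcp_pos: [0.491, -0.0794, 0.1561]
orientation: [1.971, 2.404, -0.029]
ft_force: [-0.4, 0.9, -1.9]
finger_gap: 0.0195
```

```bash
python3 - <<'E'
from h import *
import err; err.err(.4876,-.0823,.150,101)
w=grab('wrist');s=grab('scene')
g=proj(s,(.4873,-.0808,.076));print(g,proj(w,(.4873,-.0808,.076)),read_state()['tcp_pos'])
u,v=map(int,g);u0,v0=u-30,v-40
A=cv2.resize(s['pixels'][v0:v0+60,u0:u0+60],(400,400),interpolation=cv2.INTER_CUBIC)
B=cv2.resize(w['pixels'][150:250,270:370],(400,400),interpolation=cv2.INTER_CUBIC)
cv2.imwrite('pics/g3.png',np.hstack([A,B]));print(u0,v0)
E
```

```text
shift mm [-1.9 -3.9  6.2] turn [0.38 2.11 0.31] | pos [ 0.491  -0.0794  0.1561] yaw 101.3 F [-0.4  0.9 -1.9] gap 0.0195 t 9.8333 q6 1.1
(np.float64(318.89850863562907), np.float64(165.49055850608227)) (np.float64(311.52170545418517), np.float64(207.26144493668818)) [ 0.49072583 -0.0796891   0.15584772]
288 125
```

View pics/g3.png

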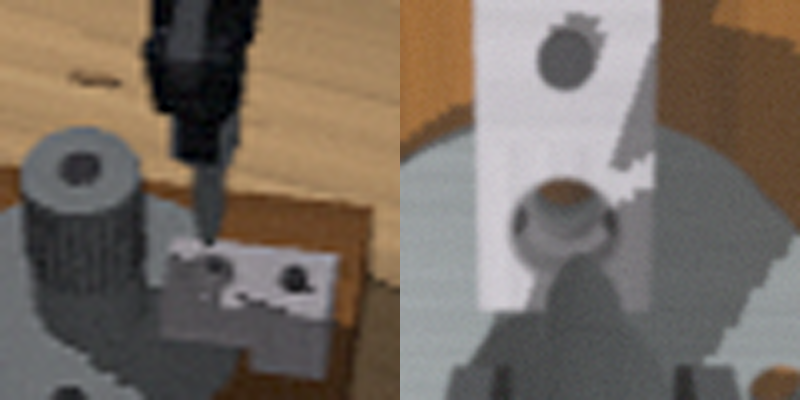

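Wrist view: guide mouth at (311.2,207), pin tip at (313.6,214). Scene view: tip at (319.0,160.6). I'll triangulate the tip.

```bash
python3 - <<'E'
from h import *
import err
from scipy.spatial.transform import Rotation as Ro
w=load('wrist');s=load('scene');S=read_state();t=S['tcp_pos'];R=Ro.from_rotvec(S['orientation'])
def ray(d,u,v):
    o=d['pose'][:3,3];r=p3(d,u,v,0)-o;return o,r/np.linalg.norm(r)
o1,r1=ray(w,313.6,213.9);o2,r2=ray(s,319.0,160.4)
k=np.linalg.lstsq(np.c_[r1,-r2],o2-o1,rcond=None)[0];a=o1+r1*k[0];b=o2+r2*k[1];print(a,b)
p=p3(w,313.6,213.9,t[2]-.0598);g=p3(w,311.0,206.8,.076);print('tip wrist',p,'guide wrist',g,'tip scene',p3(s,319.,160.4,t[2]-.0598))
print('tool-frame: tip-tcp',R.inv().apply(p-t)*1e3,'guide-tip',R.inv().apply(np.array([.4873,-.0808,.076])-p)*1e3, R.inv().apply(g-p)*1e3)
E
```

```text
[ 0.48850675 -0.07830036  0.09597456] [ 0.48841287 -0.07982709  0.0965265 ]
tip wrist [ 0.48850203 -0.07827362  0.09604772] guide wrist [ 0.48685637 -0.08052259  0.076     ] tip scene [ 0.48801558 -0.07997575  0.09604772]
tool-frame: tip-tcp [ 4.01731324 -2.26289031 59.68022599] guide-tip [-1.50492199 -1.79395199 20.10610735] [-1.14633284 -2.17465881 20.09064404]
```

>>> {"api": "play_rows", "payload": {"rows": "1 -1.5 -2 4 0 0 0.3;1 -0.8 -1 5 0 0 0;1 -0.3 -0.4 5 0 0 0;1 0 0 4 0 0 0;1 0 0 0 0 0 0"}}

```text
clock: 10.35
tcp_pos: [0.4873, -0.0844, 0.1357]
orientation: [1.98, 2.398, -0.03]
ft_force: [-0.0, 0.2, -0.8]
finger_gap: 0.0199
```

```bash
python3 - <<'E'
from h import *
import err; err.err(.4876,-.0823,.150,101)
w=grab('wrist');np.set_printoptions(precision=4)
S=read_state()
from scipy.spatial.transform import Rotation as Ro
R=Ro.from_rotvec(S['orientation'])
tip=S['tcp_pos']+R.apply([.0036,-.0021,.0597]);print('tip',tip,'to go',R.inv().apply(np.array([.4873,-.0808,.064])-tip)*1e3)
E
```

```text
shift mm [  1.4   0.8 -14.4] turn [ 0.31  2.1  -0.1 ] | pos [ 0.4873 -0.0844  0.1357] yaw 100.9 F [-0.   0.2 -0.8] gap 0.0199 t 10.35 q6 1.1
tip [ 0.4853 -0.0833  0.0761] to go [ 2.5148  2.3796 12.0059]
```

>>> {"api": "play_rows", "payload": {"rows": "1 2.2 2.2 0 0 0 0;1 0.7 0.7 0 0 0 0;1 0 0 0 0 0 0;1 0 0 0 0 0 0"}}

```text
clock: 10.73
tcp_pos: [0.4899, -0.0807, 0.1355]
orientation: [1.981, 2.398, -0.03]
ft_force: [0.3, -0.4, -1.3]
finger_gap: 0.02
```

```bash
cat > tip.py <<'E'
from h import *
from scipy.spatial.transform import Rotation as Ro
S=read_state();R=Ro.from_rotvec(S['orientation'])
tip=S['tcp_pos']+R.apply([.0036,-.0021,.0597]);print('tip',tip.round(4),'to go',(R.inv().apply(np.array([.4873,-.0808,.024])-tip)*1e3).round(1),'F',S['ft_force'].round(1),'tcp',S['tcp_pos'].round(4),'T',S['torque'].round(2))
E
python3 tip.py
```

```text
tip [ 0.4878 -0.0796  0.0757] to go [ 0.8 -1.  51.7] F [ 0.3 -0.4 -1.3] tcp [ 0.4899 -0.0807  0.1355] T [ 0.04 -0.01 -0.01]
```

>>> {"api": "play_rows", "payload": {"rows": "1 -0.6 -0.4 3 0 0 0;1 0 -0.2 4 0 0 0;1 0.1 0 4 0 0 0;1 0.1 0 3 0 0 0;1 0 0 0 0 0 0"}}

```text
clock: 11.15
tcp_pos: [0.4902, -0.0819, 0.1208]
orientation: [1.98, 2.397, -0.029]
ft_force: [-0.6, -0.2, -1.1]
finger_gap: 0.0196
```

```bash
python3 tip.py
```

```text
tip [ 0.4882 -0.0808  0.061 ] to go [ 1.6 -1.1 36.9] F [-0.6 -0.2 -1.1] tcp [ 0.4902 -0.0819  0.1208] T [ 0.07  0.01 -0.01]
```

>>> {"api": "play_rows", "payload": {"rows": "1 0.1 -0.5 3 0 0 0;1 0.1 -0.2 3 0 0 0;1 0.1 0 3 0 0 0;1 0.1 0 3 0 0 0;1 0 0 0 0 0 0"}}

```text
clock: 11.57
tcp_pos: [0.4885, -0.0819, 0.1069]
orientation: [1.981, 2.398, -0.031]
ft_force: [1.0, -0.5, -1.7]
finger_gap: 0.0201
```

```bash
python3 tip.py
```

```text
tip [ 0.4864 -0.0808  0.0471] to go [ 0.7  0.8 23.1] F [ 1.  -0.5 -1.7] tcp [ 0.4885 -0.0819  0.1069] T [ 0.05 -0.03 -0.06]
```

>>> {"api": "play_rows", "payload": {"rows": "1 0.2 0.4 2 0 0 0;1 0.1 0 3 0 0 0;1 0.1 0 3 0 0 0;1 0 0 0 0 0 0"}}

```text
clock: 11.9
tcp_pos: [0.4883, -0.0814, 0.0979]
orientation: [1.981, 2.399, -0.031]
ft_force: [-0.5, -0.1, -1.3]
finger_gap: 0.0198
```

```bash
python3 tip.py
```

```text
tip [ 0.4862 -0.0803  0.0381] to go [-0.2  1.  14.1] F [-0.5 -0.1 -1.3] tcp [ 0.4883 -0.0814  0.0979] T [ 0.04  0.01 -0.02]
```

>>> {"api": "play_rows", "payload": {"rows": "1 0 0.4 2 0 0 0;1 0 0.2 2 0 0 0;1 0 0 2 0 0 0;1 0 0 0 0 0 0"}}

```text
clock: 12.23
tcp_pos: [0.4885, -0.0815, 0.0911]
orientation: [1.982, 2.4, -0.033]
ft_force: [-1.0, -0.5, -1.0]
finger_gap: 0.0197
```

```bash
python3 tip.py
```

```text
tip [ 0.4863 -0.0805  0.0313] to go [-0.3  0.9  7.3] F [-1.  -0.5 -1. ] tcp [ 0.4885 -0.0815  0.0911] T [ 0.03  0.11 -0.03]
```

>>> {"api": "play_rows", "payload": {"rows": "1 0 0.4 2 0 0 0;1 0 0.2 2 0 0 0;1 0 0 2 0 0 0;1 0 0 2 0 0 0;1 0 0 0 0 0 0"}}

```text
clock: 12.65
tcp_pos: [0.4882, -0.0821, 0.0843]
orientation: [1.983, 2.401, -0.037]
ft_force: [-2.0, 0.4, 0.2]
finger_gap: 0.02
```

```bash
python3 tip.py
```

```text
tip [ 0.4858 -0.081   0.0245] to go [-0.   1.5  0.5] F [-2.   0.4  0.2] tcp [ 0.4882 -0.0821  0.0843] T [ 0.22  0.54 -0.01]
```

>>> {"api": "play_rows", "payload": {"rows": "0 0 0 0 0 0 0;0 0 0 0 0 0 0;0 0 0 0 0 0 0;0 0 0 -10 0 0 0;0 0 0 -30 0 0 0;0 0 0 -40 0 0 0;0 0 0 -20 0 0 0;0 0 0 0 0 0 0"}}

```text
clock: 13.32
tcp_pos: [0.4892, -0.0783, 0.1886]
orientation: [1.982, 2.399, -0.031]
ft_force: [0.5, -0.3, 0.4]
finger_gap: 0.0428
```

```bash
python3 - <<'E'
from h import *
import err; err.err(.4873,-.0808,.11,101)
w=grab('wrist');s=grab('scene');a=grab('top')
u,v=np.meshgrid(np.arange(640),np.arange(400))
for d,n in((a,'top'),(s,'scene'),(w,'wrist')):
    K=d['camera_matrix'];z=d['depth']
    r=np.stack([(u-K[0,2])/K[0,0]*z,-(v-K[1,2])/K[1,1]*z,-z],-1)@d['pose'][:3,:3].T+d['pose'][:3,3]
    for nm,c0,R in(('hub',(.496,-.126),.018),('head',(.4873,-.0808),.007),('bridge',(.4826,-.057),.006)):
        q=r[(np.hypot(r[...,0]-c0[0],r[...,1]-c0[1])<R)&(z>0)]; q=q[q[:,2]<.15]
        if len(q): print(n,nm,len(q),np.median(q[:,2]))
U,V=map(int,proj(s,(.4873,-.0808,.09)));u1,v1=map(int,proj(w,(.4873,-.0808,.09)))
A=cv2.resize(s['pixels'][V-25:V+25,U-25:U+25],(400,400),interpolation=cv2.INTER_CUBIC)
B=cv2.resize(w['pixels'][v1-60:v1+60,u1-60:u1+60],(400,400),interpolation=cv2.INTER_CUBIC)
cv2.imwrite('pics/f1.png',np.hstack([A,B]))
E
```

```text
shift mm [ 0.7 -2.7 78.6] turn [ 0.19  2.05 -0.12] | pos [ 0.4892 -0.0783  0.1886] yaw 100.9 F [ 0.5 -0.3  0.4] gap 0.0428 t 13.3167 q6 1.11
scene hub 129 0.12461208260835777
scene head 25 0.10034736789086052
scene bridge 16 0.07586769452657438
wrist hub 1671 0.124669491279647
wrist head 263 0.10042193544563724
wrist bridge 160 0.07569561553667536
```

View pics/f1.png

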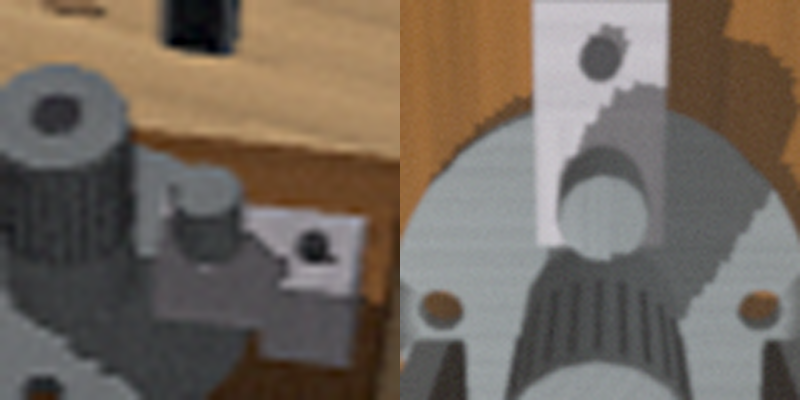

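The right crop and the depth show the head down on the bridge, its top at 0.1004 against 0.100 expected. I'll make sure with a light press of the shut fingers.

>>> {"api": "play_rows", "payload": {"rows": "1 0.7 -2.7 20 0.2 2 0;1 0 -0.5 25 0 0.5 0;1 0 0 20 0 0 0;1 0 0 5 0 0 0;1 0 0 0 0 0 0;1 0 0 0 0 0 0"}}

```text
clock: 13.97
tcp_pos: [0.4769, -0.0761, 0.1044]
orientation: [-1.984, -2.402, 0.002]
ft_force: [-0.3, -0.3, 0.4]
finger_gap: 0.0002
```

```bash
python3 err.py .4873 -.0808 .1 101
```

```text
shift mm [-6.7  9.4  4.1] turn [-1.01 -1.09 -0.12] | pos [ 0.4769 -0.0761  0.1044] yaw 100.9 F [-0.3 -0.3  0.4] gap 0.0002 t 13.9667 q6 1.08
```

>>> {"api": "play_rows", "payload": {"rows": "1 -5 7 -1 -0.8 -0.8 0;1 -1.5 2 0 -0.2 -0.2 0;1 0 0 0 0 0 0;1 0 0 0 0 0 0"}}

```text
clock: 14.3
tcp_pos: [0.4894, -0.0814, 0.1071]
orientation: [1.998, 2.419, 0.003]
ft_force: [-0.1, 0.1, -0.2]
finger_gap: -0.0002
```

```bash
python3 err.py .4873 -.0808 .1 101
```

```text
shift mm [ 1.  -2.   7.1] turn [ 0.24  0.09 -0.1 ] | pos [ 0.4894 -0.0814  0.1071] yaw 100.9 F [-0.1  0.1 -0.2] gap -0.0002 t 14.3 q6 1.09
```

>>> {"api": "play_rows", "payload": {"rows": "1 0.4 -1 2 0 0 0;1 0 0 2 0 0 0;1 0 0 2 0 0 0;1 0 0 1.5 0 0 0"}}

```text
clock: 14.63
tcp_pos: [0.4906, -0.0817, 0.1016]
orientation: [1.994, 2.416, 0.007]
ft_force: [-0.8, 1.3, 0.6]
finger_gap: -0.0001
```

>>> {"api": "play_rows", "payload": {"rows": "1 0 -1 1.5 0 0 0;1 0 0 1.5 0 0 0;1 0 0 1.5 0 0 0"}}

```text
clock: 14.88
tcp_pos: [0.4902, -0.0819, 0.0999]
orientation: [1.993, 2.416, 0.008]
ft_force: [-4.5, 1.4, 15.4]
finger_gap: 0.0
```

The press reached 15 N and stopped at TCP z = 0.0999, so the pin is fully home. Retracting clear and doing a final check.

>>> {"api": "play_rows", "payload": {"rows": "1 0 0 -5 0 0 0;1 0 0 -20 0 0 0;1 0 0 -35 0 0 0;1 0 0 -35 0 0 0;1 0 0 -20 0 0 0;1 0 0 0 0 0 0;1 0 0 0 0 0 0"}}

```text
clock: 15.47
tcp_pos: [0.4863, -0.0811, 0.2182]
orientation: [1.997, 2.419, 0.004]
ft_force: [0.7, 0.8, -0.6]
finger_gap: 0.0004
```

```bash
python3 - <<'E'
from h import *
import err; err.err(.4873,-.0808,.2,101)
w=grab('wrist');s=grab('scene','scene_end.png')
u,v=np.meshgrid(np.arange(640),np.arange(400))
for d,n in((s,'scene'),(w,'wrist')):
    K=d['camera_matrix'];z=d['depth']
    r=np.stack([(u-K[0,2])/K[0,0]*z,-(v-K[1,2])/K[1,1]*z,-z],-1)@d['pose'][:3,:3].T+d['pose'][:3,3]
    for nm,c0,R in(('hub',(.496,-.126),.018),('head',(.4873,-.0808),.007),('bridge',(.4826,-.057),.006)):
        q=r[(np.hypot(r[...,0]-c0[0],r[...,1]-c0[1])<R)&(z>0)]; q=q[q[:,2]<.15]
        if len(q): print(n,nm,len(q),np.median(q[:,2]))
E
```

```text
shift mm [ 0.2  0.9 18.2] turn [ 0.29  0.1  -0.08] | pos [ 0.4863 -0.0811  0.2182] yaw 100.9 F [ 0.7  0.8 -0.6] gap 0.0004 t 15.4667 q6 1.08
scene hub 132 0.12450712083195159
scene head 20 0.09969902803075054
scene bridge 15 0.0762143555173157
wrist hub 80 0.12447139608861482
wrist head 200 0.09964701662102843
wrist bridge 128 0.07559838572465538
```

View pics/scene_end.png

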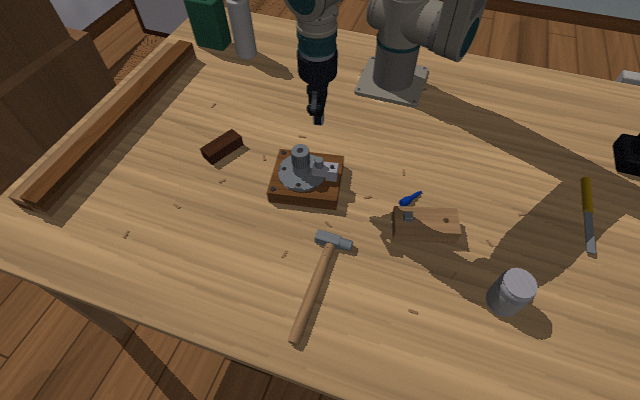

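The end picture shows the pin seated at (318,163) and the other items in place. But the blue look-alike, which stood at (434,187), now lies near (410,199) against the block. I'll find out where it is and since when.

```bash
python3 - <<'E'
from h import *
def blue(img): 
    b,g,r=[img[...,i].astype(int) for i in range(3)]
    m=(b>70)&(b>2*r)&(b>1.6*g); m[:,:200]=0; m[:,500:]=0; m[:150]=0; m[260:]=0; return m
for f in('top1.png','scene1.png','scene_end.png'):
    m=blue(cv2.imread('pics/'+f));v,u=np.nonzero(m);print(f,len(u),u.min(),u.max(),v.min(),v.max())
a0=load('top');print('top at 13.3: ',end='');m=blue(a0['pixels']);v,u=np.nonzero(m);print(len(u),u.min(),u.max(),v.min(),v.max()) if len(u) else print(0)
for n in('scene','top'):
    d=load('scene') if n=='scene' else grab('top')
    m=blue(d['pixels']);v,u=np.nonzero(m)
    q=np.array([p3(d,x,y) for x,y in zip(u,v) if d['depth'][y,x]>0])
    if len(q)==0: print('none');continue
    print(n,len(q),q.min(0).round(4),q.max(0).round(4))
    c=q-q.mean(0);U,S,V=np.linalg.svd(c,full_matrices=False);t=c@V[0];print('axis',V[0].round(3),'ends',q[t.argmin()].round(4),q[t.argmax()].round(4),'len',np.ptp(t))
d=load('scene');u,v=416,194
c=cv2.resize(d['pixels'][165:225,385:465],(640,480),interpolation=cv2.INTER_CUBIC)
a=load('top');
cv2.imwrite('pics/b1.png',cv2.resize(np.hstack([d['pixels'][165:225,385:465],a['pixels'][210:270,220:300]]),(800,300),interpolation=cv2.INTER_CUBIC))
E
```

```text
top1.png 36 252 259 251 256
scene1.png 80 429 439 177 198
scene_end.png 127 400 420 191 205
top at 13.3: 75 267 279 238 257
scene 126 [0.4287 0.1322 0.0056] [0.4919 0.1755 0.0254]
axis [ 0.844 -0.505  0.181] ends [0.4287 0.1749 0.0077] [0.4913 0.1412 0.0223] len 0.07245811036001187
top 74 [0.4299 0.1349 0.0071] [0.489  0.1748 0.027 ]
axis [-0.817  0.522 -0.244] ends [0.4887 0.1409 0.0246] [0.4299 0.1748 0.0088] len 0.06966587079205544
```

View pics/b1.png

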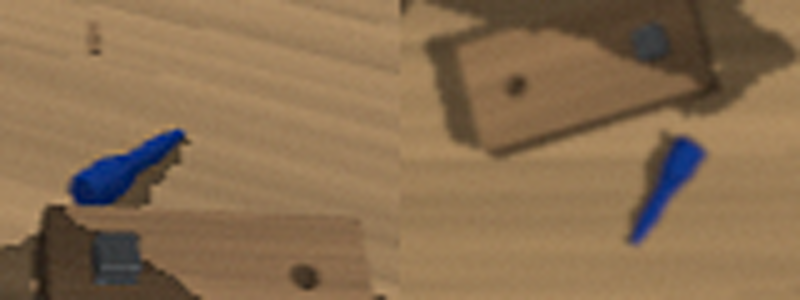

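The crops show the blue look-alike toppled, tip near (0.429,0.175) and head near (0.490,0.141). I'll check from the stored pictures whether it was already leaning before the arm was near it.

```bash
python3 - <<'E'
from h import *
s=load('scene');a=load('top')
def bl(img):
    b,g,r=[img[...,i].astype(int) for i in range(3)];return (b>70)&(b>2*r)&(b>1.6*g)
def ray(d,u,v):
    o=d['pose'][:3,3];r=p3(d,u,v,0)-o;return o,r/np.linalg.norm(r)
def tri(p,q):
    o1,r1=ray(s,*p);o2,r2=ray(a,*q);k=np.linalg.lstsq(np.c_[r1,-r2],o2-o1,rcond=None)[0];return ((o1+r1*k[0]+o2+r2*k[1])/2).round(4),np.linalg.norm(o1+r1*k[0]-o2-r2*k[1]).round(4)
# t=0: bright top disc in both, tip in scene
t0=cv2.imread('pics/top1.png');s0=cv2.imread('pics/scene1.png')
m=bl(t0);m[:,:245]=0;m[:,270:]=0;m[:240]=0;m[262:]=0;v,u=np.nonzero(m);q=(u.mean(),v.mean());print('top centroid',q,u.min(),u.max(),v.min(),v.max())
print('disc t0',tri((434.6,179.6),q),'tip t0',p3(s,428.9,198,0).round(4))
print('top tip-plane: head if vertical over tip would be top px',proj(a,np.r_[p3(s,428.9,198,0)[:2],.076]),'scene px',proj(s,np.r_[p3(s,428.9,198,0)[:2],.076]))
print('disc t8 px (432.2,185.2); ray at z .076,.07,.06:',[p3(s,432.2,185.2,z).round(3) for z in(.076,.07,.06)])
for f in ('g1.png',):
    g=cv2.imread('pics/'+f)[:,:400];m=bl(g);v,u=np.nonzero(m);print('g1 blue extent scene px',424+u.min()/5,424+u.max()/5,147+v.min()/5,147+v.max()/5)
c=cv2.imread('pics/c1.png')[:300,:400];m=bl(c);v,u=np.nonzero(m);print('c1 t0 extent',385+u.min()/5,385+u.max()/5,165+v.min()/5,165+v.max()/5)
E
```

```text
top centroid (np.float64(255.52777777777777), np.float64(253.47222222222223)) 252 259 251 256
disc t0 (array([0.4382, 0.1988, 0.0758]), np.float64(0.0003)) tip t0 [0.4374 0.2012 0.    ]
top tip-plane: head if vertical over tip would be top px (np.float64(254.79933715936266), np.float64(253.7408998595697)) scene px (np.float64(435.7127235612294), np.float64(179.55379075325962))
disc t8 px (432.2,185.2); ray at z .076,.07,.06: [array([0.457, 0.196, 0.076]), array([0.452, 0.197, 0.07 ]), array([0.444, 0.197, 0.06 ])]
g1 blue extent scene px 428.0 436.6 182.4 198.0
c1 t0 extent 429.4 439.8 177.0 198.4
```

```bash
python3 -c "
from plant import workorder; print(workorder.close_job())"
```

```text
the job is handed in; nothing more can be done
None
```

The fixture is locked and the job is handed in, but the blue look-alike pin fell over during the run and I left it lying.

**What I did:** I gripped the hub and turned the collar +33.5°. The wrist camera then showed a collar hole under the bridge hole, at about 100.7° against roughly 100.8° for the bridge. I lowered the steel round-headed pin through the bridge and collar into the base, with contact forces of about 2 N or less at the checks. After letting go, I pressed the head with the shut fingers. They reached 15 N and stopped at z = 0.0999 m.

**Last checks:** The head's top is at 0.0997 m in both camera views, against 0.100 m expected when home. The bridge top reads 0.0756 to 0.0762 m. The gripper is clear of everything. The stub, hammer, can and offcut look unmoved in the last picture; I checked those by eye only. About 15.5 s of robot time was used.

**What went wrong:** The blue look-alike stood upright on its 5 mm nose at the start. It was already leaning in the picture at 8 s and now lies beside the pin block, about 5 cm from where it stood. By my geometry the gripper was never close enough to touch it, and no contact force showed, but I can't prove the arm played no part. I didn't stand it up again, because it isn't part of the job and would probably have fallen again.

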